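# Shut the line valve and offer the float ball to the foam trap

## Robot

A 6-joint arm with a two-finger parallel gripper is mounted at the origin on the work surface. World frame = base frame: x ahead of the robot, y to its left, z up, the work surface at z = 0. Lengths are in mm, angles in rad, forces in N, time in s.
With the tool pointing down it reaches from about 300 to 825 mm from the base axis. Payload 5.4 kg.
Tool frame: the origin (TCP) lies between the finger pads; the fingertips stand 25 mm ahead of it and the grasp point (between the pads) lies 6 mm ahead of it (manip.nose_length is the distance from the TCP to the fingertips, in mm); z points along the fingers, y is the line along which they close (so a half turn about z gives the same grasp; the last joint's range is limited). The gripper opens to 92 mm and grips with 3 to 60 N. Pads are 20 mm wide; open, the fingers measure 128 mm over their backs; the gripper's body (75 mm by 189 mm) begins 69 mm behind the grasp point.
Start: joints at [-1.489, 0.158, 1.597, -0, 1.386, -0.21], TCP at [165.39, -550.683, 239.601] pointing down, gripper open.
Joint ranges: [-2.91, 2.91], [-0.94, 2.29], [0.18, 2.7], [-1.29, 4.43], [0.17, 2.64], [-3, 3]. Speed limits (rad/s): [2.57, 2.57, 3.14, 3.14, 3.14, 3.14].

## Interface

Orientations are given as a 3x3 rotation matrix whose columns are the frame's x, y, z axes.
In Python, from workcell import manip, claw, get_image, get_t, get_qpos, get_joint_vel, get_tau, get_tool_pos, get_tcp_rot, get_contact_force, get_ft_torque, get_width, get_grip_force gives the robot as it stands. Calls block until the motion is done:
- manip.move_to(position, orientation): joint-space move of the TCP to a pose.
- manip.movel(position, rate=150, ori=None, f_stop=None): straight line of the TCP; ori=None keeps the orientation; rate is the mean speed in mm/s. With f_stop (N) it stops when the force on the tool has changed by that much, and returns True; else False.
- manip.move_j(angles): joint-space move.
- claw.command_gripper(opening): finger opening in mm; the grip force is fixed at half the most; returns when the fingers have stopped.
- manip.dwell(seconds).
- manip.solve_ik(position, orientation): joint angles nearest the present ones, or None.
- get_image(name): name is "scene" or "top" or "wrist"; returns a dict with "img" (480x640x3 uint8, red, green, blue), "fx", "fy", "cx", "cy" (pixels), "R" (3x3) and "t" (3): a world point X has camera coordinates R X + t. Camera axes: x right, y down, z forward; pixel columns grow to the right and rows downward; lengths in mm; the calibration is good to about 2 mm. A picture is of the moment at which its call begins. There is no depth.
A pose or a line that the arm cannot do raises manip.IKError and nothing moves.
- manip.finish_job(): hands the job in; it is judged then, once.
Readings, each from a call of its own:
- get_t(): time.
- get_qpos(): joint angles.
- get_joint_vel(): joint speeds.
- get_tau(): joint torques, N m.
- get_tool_pos(): TCP position.
- get_tcp_rot(): TCP orientation.
- get_contact_force(): force on the tool from outside, world axes, zero at the start.
- get_ft_torque(): the same for the moment, N m.
- get_width(): finger opening in mm.
- get_grip_force(): force on a finger pad.
Only numpy, scipy, OpenCV 4.12 (cv2) and the standard library are available. Lean on these libraries where they do the work, as an engineer would, in place of code of your own. Each camera call takes 0.05 s, during which the arm holds its last target. There are 200 camera calls.

## Task

In the beer cellar, shut the quarter-turn valve on the foam trap by turning its lever clockwise (seen from above) fully to its stop, across the pipe. Then pick up the steel dish by its loop handle, lift it about 80 mm clear of its mat, and only then turn it about a quarter turn above the mat until its spout points straight at the trap's open clear float chamber, keeping the dish level and the loose float ball in the middle all the way. Finish while still holding the dish there, still, level and clear above the mat; leave the bottle, the can and the spanner where they are.

Things in the scene. Friction and masses are not known exactly. Their poses are not given: they have to be found in the camera images.
- valve (a joint): lever angle of the valve, rad: 0 = open, lever along the pipe, pointing away from the float chamber; 1.571 = shut stop, lever across the pipe; it grows as the lever turns clockwise seen from above (pipe direction +x of valve_axis towards its -y). It stays where it is left; about 2 N at the grip moves it (0.12 N m of friction).
- valve_grip (a point): middle of the black sleeve on the valve's lever, sleeve 55 mm long, 16 mm wide, 14 mm high; 62 mm out from the turning axis, 96 mm above the bench. x points outwards along the lever, z up. The lever is free to grip from above; the pipe's top lies 42 mm below this point.
- valve_axis (a point): point on the vertical turning axis of the valve, at the lever's height (96 mm above the bench), fixed to the trap. x runs along the pipe away from the float chamber, z up. The chamber's axis lies 75 mm from it along -x. The trap is screwed to the bench: base plate 250 x 100 mm.
- chamber_mouth (a point): centre of the open top of the trap's float chamber, an upright clear tube 60 mm across, whose rim is 102 mm above the bench. x along the pipe towards the valve, z up.
- mat: round black rubber mat, 170 mm across, 4 mm thick, fixed to the bench; origin at the centre of its underside. The dish stands at its middle. The trap is about 0.28 to 0.4 m to one side of it (left or right varies).
- dish_grip (a point): centre of the black grip bar of the dish's fixed loop handle: 14 mm wide (along x), 76 mm long (along y), 16 mm high, over the dish's middle, 85 mm above its underside (89 mm above the bench at the start). z up, x points to the spout. The handle's legs rise from the rim at y = +-67 mm.
- dish: the steel dish: origin at the centre of its underside, x to the spout, z up. 134 mm across, about 0.25 kg, inside a shallow cone rising outwards at 10 degrees, rim top 26 mm high. The spout, an open trough 31 mm wide, reaches 98 mm from the middle along x.
- dish_bowl (a point): lowest point of the dish's inside, at its middle, 7 mm above its underside and 78 mm below dish_grip; same axes (x to the spout, z up).
- ball_center (a point): centre of the loose white float ball, 32 mm across, 30 g, lying in the middle of the dish under the handle; its top is 46 mm below the grip bar's centre. Its axes turn as it rolls.
- bottle: bystander: brown bottle standing on the bench, 62 mm across, 200 mm high; origin under its middle.
- can: bystander: plain drinks can standing on the bench, 66 mm across, 115 mm high; origin under its middle.
- spanner: bystander: steel spanner about 150 mm long lying flat on the bench between mat and trap, roughly along world x; origin under its middle.
Things that resemble listed ones, but are neither listed nor needed, are in the scene too. Several things have the shape of the dish; the one meant has the colours described above.

How it is judged:
By the outcome, as a careful person would: the job done as asked, in the order asked, and still so for the second after the job is handed in, while the arm keeps its last pose, push and grip.
It also fails if it takes over 59 s, if anything falls off the work surface, if the arm or the gripper's body presses on something with over 40 N, if the wrist force passes 120 N, or if a joint passes its speed limit or range.

## Working session

There is one attempt and no reset: what is moved stays moved. The work goes in short steps, each a Python script; the robot and the scene stay as the last script left them, time stands still between calls to the robot, and variables do not carry over. Pictures are saved under pics/ and viewed, at most 10 in all, crops included, and the job is handed in when it is done.

```bash
ls; mkdir -p pics; python3 - <<'E'
from workcell import *
import cv2
for n in("scene","top"):
    d=get_image(n); cv2.imwrite(f"pics/{n}0.png",d["img"][:,:,::-1]); print(n,d["fx"],d["fy"],d["cx"],d["cy"],d["R"],d["t"])
print(get_t(),get_tcp_rot(),get_width())
E
```

```text
pics
scene 591.5329429884977 591.5329429884977 315.84216113949765 238.67672352614133 [[-0.55608783  0.83089873  0.01932933]
 [ 0.55294298  0.38722593 -0.73777377]
 [-0.62050011 -0.399579   -0.67477125]] [ 287.38814083 -285.06126525 1615.35163497]
top 564.631992897592 564.631992897592 316.11703534558046 246.2374069289518 [[ 0.02414139 -0.99970107  0.0038675 ]
 [-0.99798026 -0.02432685 -0.05868222]
 [ 0.05875876 -0.00244301 -0.99826922]] [  34.94960704  573.07294436 1500.66850068]
0.1 [[ 9.57717224e-01  2.87711137e-01 -1.41391847e-04]
 [ 2.87710957e-01 -9.57715791e-01  1.69382971e-03]
 [ 3.51920467e-04 -1.66288987e-03 -9.99998555e-01]] 91.70751474152695
```

View pics/scene0.png

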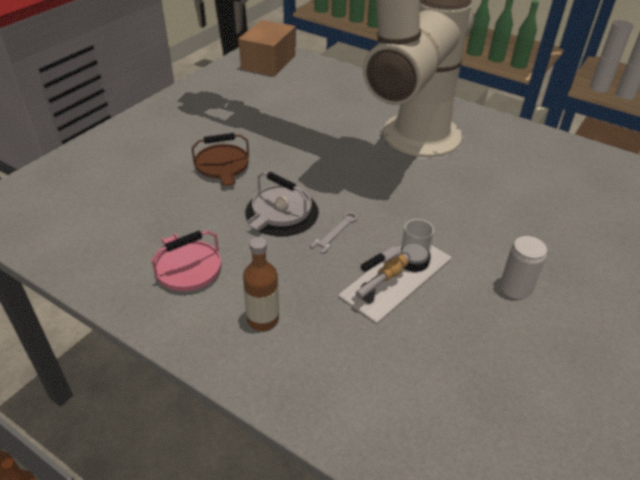

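View pics/top0.png

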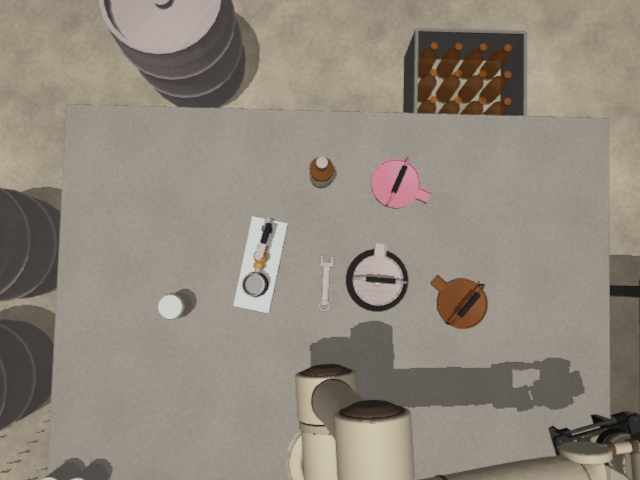

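The top view shows the trap base around (260,265), with the chamber at (256,285) and the black sleeve at (267,234). The dish's grip bar is at (380,280) and its spout points up at (380,248). The spanner is at (325,283), the bottle at (321,170), the can at (170,306) and the pink and brown decoy dishes at (397,184) and (462,303). Next I'll turn these into positions and go above the valve for a closer look.

```bash
cat > h.py <<'E'
from workcell import *
import numpy as np, cv2
def px2w(d,u,v,z):
    r=d["R"].T@np.array([(u-d["cx"])/d["fx"],(v-d["cy"])/d["fy"],1]); c=-d["R"].T@d["t"]
    return c+r*(z-c[2])/r[2]
def w2px(d,X):
    c=d["R"]@np.asarray(X,float)+d["t"]; return np.array([d["fx"]*c[0]/c[2]+d["cx"],d["fy"]*c[1]/c[2]+d["cy"]])
def rot(phi):  # tool down; tool y (closing line) along angle phi
    y=np.array([np.cos(phi),np.sin(phi),0]); z=np.array([0,0,-1.]); return np.column_stack([np.cross(y,z),y,z])
E
python3 - <<'E'
from h import *
d=get_image("top")
for n,u,v,z in [("chamber",256,285,102),("sleeve",266.5,234,96),("sleeve a",270,224,100),("sleeve b",264,244,100),("bar",380,280,89),("mat",377.5,280,4),("spout",380,247,25),("spanner",325,283,3),("bottle",321,162,200)]:
    print(n,px2w(d,u,v,z).round(1))
q=get_image("wrist");R=q["R"];c=-R.T@q["t"];print("wrist cam",c,R, q["fx"])
p=px2w(d,264,240,96)
manip.move_to([p[0]-60,p[1],330],rot(np.pi/2))
print(get_t(),get_qpos())
w=get_image("wrist");cv2.imwrite("pics/w1.png",w["img"][:,:,::-1]);print(repr(w["R"]),w["t"])
np.savez("w1.npz",**w)
E
```

```text
chamber [465.3 198.4 102. ]
sleeve [595.6 176.2  96. ]
sleeve a [621.  167.7 100. ]
sleeve b [569.6 181.5 100. ]
bar [ 485.5 -116.    89. ]
mat [ 485.5 -119.2    4. ]
spout [ 573.7 -122.    25. ]
spanner [474.   22.4   3. ]
bottle [762.6  42.5 200. ]
wrist cam [ 237.92979409 -528.8243675   384.28851677] [[ 0.2876584  -0.95773224 -0.00126231]
 [-0.92273441 -0.27749924  0.26749837]
 [-0.2565421  -0.07578337 -0.96355749]] 388.8769745794157
3.0833 [ 1.16403202e-01  5.10327637e-02  1.53628728e+00 -1.89715307e-04
  1.55454433e+00 -1.45316187e+00]
array([[ 1.29192776e-03,  9.99999022e-01, -5.36058438e-04],
       [ 9.63876172e-01, -1.10248111e-03,  2.66348475e-01],
       [ 2.66347623e-01, -8.60796943e-04, -9.63876653e-01]]) [-181.91428298 -555.88501876  339.57548321]
```

View pics/w1.png

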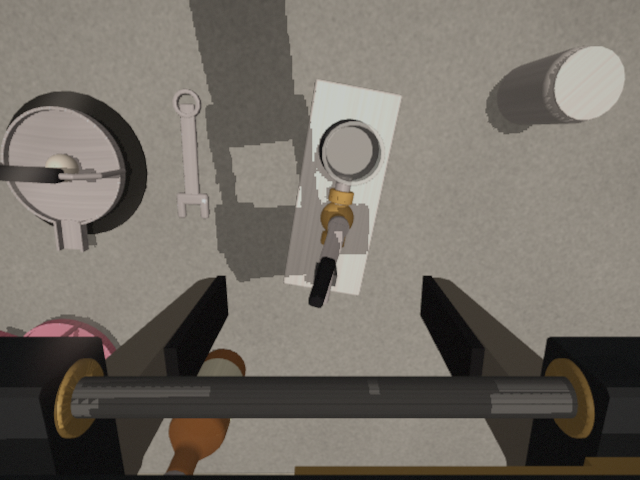

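The wrist view shows the chamber rim centred at (350,150) and the sleeve running from (329,262) to (317,303). The base plate corners are at (317,80), (401,95), (359,294) and (285,283). The dish is at left, around (65,172), with the ball near (62,163).

```bash
python3 - <<'E'
from h import *
w=dict(np.load("w1.npz"))
P=lambda u,v,z:px2w(w,u,v,z)
A,B,C,D=[P(*c,8)[:2] for c in[(317,80),(401,95),(359,294),(285,283)]]
print(A,B,C,D,"len",np.linalg.norm(D-A),np.linalg.norm(C-B),np.linalg.norm(B-A),np.linalg.norm(C-D))
an=lambda v:np.arctan2(v[1],v[0])
print("pipe ang",an(D-A),an(C-B),an(B-A)-np.pi/2,an(C-D)-np.pi/2)
ch=P(350,150,102);print("chamber",ch)
s1,s2=P(329,262,100)[:2],P(317,303,100)[:2];m=P(322.5,282,100)
print("sleeve",s1,s2,m,"len",np.linalg.norm(s2-s1),"ang",an(s2-s1),"chamber->sleeve",an(m[:2]-ch[:2]),np.linalg.norm(m[:2]-ch[:2]))
for u,v in[(340,205),(338,213)]: print("hub",P(u,v,90))
print("mid plate",(A+B+C+D)/4)
E
```

```text
[391.05907583 173.75879257] [407.02061356 268.71705145] [650.2930229  226.74013847] [634.88362846 131.08842295] len 247.53014546170684 246.86742670954413 96.29040252021255 96.88498397291652
pipe ang -0.17324993601675343 -0.170868516153175 -0.16653326276796765 -0.1597266328898883
chamber [463.26954108 205.89895438 102.        ]
sleeve [574.73726826 186.49228749] [620.15224785 173.99787168] [596.54872543 179.82337101 100.        ] len 47.10234387144675 ang -0.2684746309149138 chamber->sleeve -0.19320585601506138 135.8060272240638
hub [517.7646212 197.5344725  90.       ]
hub [525.95303119 195.59476078  90.        ]
mid plate [520.81408519 200.07610136]
```

```bash
python3 - <<'E'
from h import *
ax=np.array([537.2,193.4])
def pose(a,z=96,r=62,off=0):
    return [*(ax+r*np.array([np.cos(a),np.sin(a)])+off*np.array([np.sin(a),-np.cos(a)])),z+6], rot(a+np.pi/2)
a0=-0.225
claw.command_gripper(44)
p,o=pose(a0,190); manip.move_to(p,o)
p,o=pose(a0); print(manip.movel(p,rate=90,ori=o,f_stop=12),get_tool_pos())
claw.command_gripper(24); print("w",get_width(),get_contact_force().round(1) if hasattr(get_contact_force(),'round') else get_contact_force())
end=-0.168-np.pi/2
for a in np.append(np.linspace(a0,end+.1,6)[1:],[end+.03,end-.06,end-.15,end-.25,end-.35]):
    p,o=pose(a); s=manip.movel(p,rate=50,ori=o,f_stop=14)
    t=np.array(get_tool_pos());f=np.array(get_contact_force())
    print(round(a,3),s,t.round(1),f.round(1),"ang",round(np.arctan2(*(t[:2]-ax)[::-1])+.168,3))
    if s: break
print(get_t())
w=get_image("wrist");np.savez("w2.npz",**w);cv2.imwrite("pics/w2.png",w["img"][:,:,::-1])
E
```

```text
False [598.26598968 179.63740474 102.85901634]
w 24.14198670681475 [-0.4  0.3  0.1]
-0.508 False [591.4 163.2 102. ] [ 0.3 -0.5  0. ] ang -0.34
-0.791 False [581.  149.4 102. ] [ 0.5  0.1 -0.3] ang -0.62
-1.073 False [567.  138.9 102.1] [0.5 0.1 0.8] ang -0.902
-1.356 False [550.6 132.8 102. ] [ 0.1 -0.7 -0.3] ang -1.185
-1.639 False [533.2 131.5 102. ] [-0.9 -0.1 -0.5] ang -1.468
-1.709 False [528.8 131.9 102. ] [-0.  -0.  -0.2] ang -1.539
-1.799 False [525.1 132.8 102.5] [ 5.9 -0.7 -3.3] ang -1.599
-1.889 True [526.2 133.6 103.3] [ 5.4 -1.  -2.6] ang -1.585
9.525
```

View pics/w2.png

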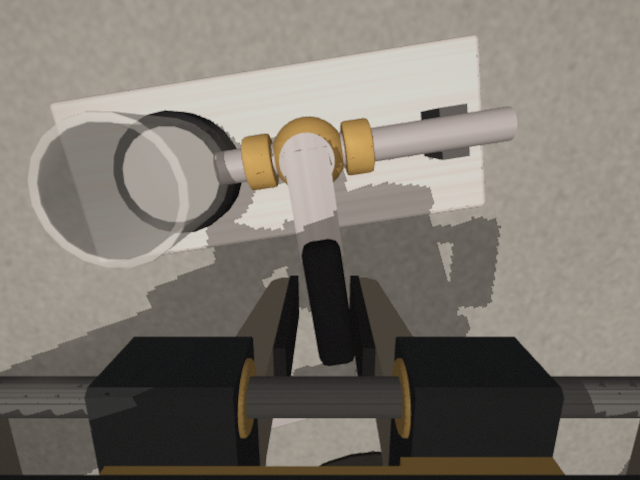

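The sleeve runs from (320,240) to (337,360), across the pipe, which runs from (260,160) to (510,122). The force rise confirms the stop. Next I'll retract and look at the dish from above.

```bash
python3 - <<'E'
from h import *
t=np.array(get_tool_pos())
manip.movel([t[0]+2.5,t[1],t[2]],rate=30)
manip.movel([t[0]+2.5,t[1],230],rate=150)
claw.command_gripper(70)
manip.move_to([435,-118,290],rot(0.0)); 
print(get_t(),get_qpos(),get_contact_force())
w=get_image("wrist");np.savez("w3.npz",**w);cv2.imwrite("pics/w3.png",w["img"][:,:,::-1])
print(-w["R"].T@w["t"],w["R"])
d=get_image("top");np.savez("t3.npz",**d);cv2.imwrite("pics/t3.png",cv2.resize(d["img"][200:320,220:440,::-1],None,fx=3.6,fy=3.6,interpolation=cv2.INTER_CUBIC))
E
```

```text
12.7417 [-5.33193226e-01 -2.06595768e-01  1.85654616e+00  4.03271939e-04
  1.49190036e+00 -5.33200301e-01] [-0.39609729  0.15627515 -0.03269497]
[435.70302923 -42.32726727 435.26211137] [[ 9.99999838e-01  2.35840477e-05 -5.68212208e-04]
 [ 1.74432698e-04 -9.63700387e-01  2.66986017e-01]
 [-5.41289714e-04 -2.66986073e-01 -9.63700235e-01]]
```

View pics/w3.png

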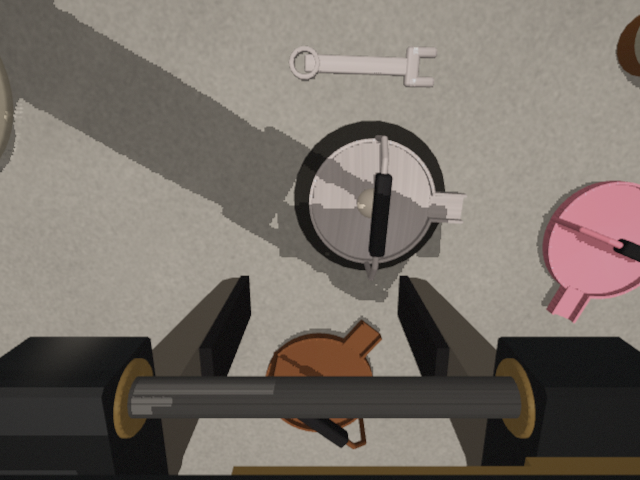

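View pics/t3.png

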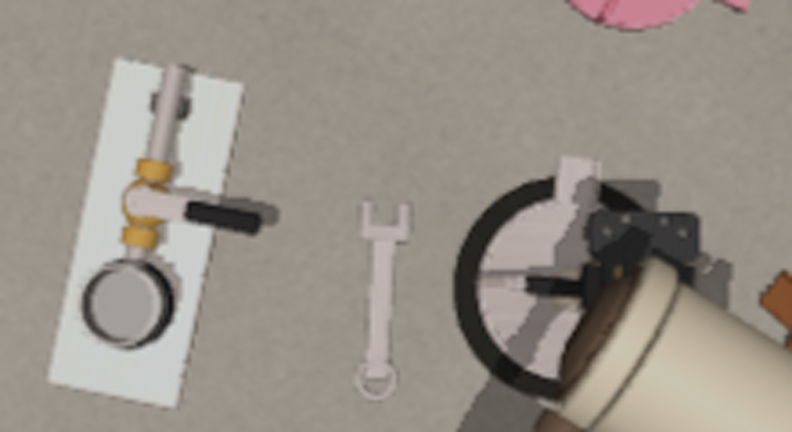

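In w3 the bar's top runs from (382,175) to (377,256), the spout's tip is at (463,208) and the ball is at about (368,204). The t3 crop shows the lever across the pipe, and the spanner lying where it was.

```bash
python3 - <<'E'
from h import *
w=dict(np.load("w3.npz")); w2=dict(np.load("w2.npz")); t=dict(np.load("t3.npz"))
an=lambda v:np.arctan2(v[1],v[0])
a,b=px2w(w,382,175,97),px2w(w,377,256,97);print("bar",a,b,(a+b)/2,np.linalg.norm(a-b),"spout ang from bar",an((a-b)[:2])-np.pi/2)
s=px2w(w,463,208,28);print("spout tip",s,"mat",px2w(w,371,195,4), "rim",px2w(w,371.5,201,30),"ang from bar mid",an((s-(a+b)/2)[:2]))
print("chamber w2",px2w(w2,108,188,102),"t3",px2w(t,220+128/3.6,200+302/3.6,102))
# red bar mask centroid cross-check
g=w["img"][170:262,365:400].max(2); m=(g<45).astype(np.uint8)
n,l,st,c=cv2.connectedComponentsWithStats(m); i=1+st[1:,4].argmax(); 
pts=np.argwhere(l==i)[:,::-1]; r=cv2.minAreaRect(pts.astype(np.float32)); print("bar rect",r,np.array(r[0])+[365,170], px2w(w,r[0][0]+365,r[0][1]+170,93))
E
```

```text
bar [485.75986179 -79.62629591  97.        ] [ 484.12764072 -153.17742811   97.        ] [ 484.94375125 -116.40186201   97.        ] 73.56924081395421 spout ang from bar -0.022188009372159145
spout tip [ 583.52587418 -122.09246961   28.        ] mat [ 488.12748764 -112.05976119    4.        ] rim [ 485.69994315 -114.22065565   30.        ] ang from bar mid -0.057660551772465325
chamber w2 [467.5479818  210.92602315 102.        ] t3 [468.09510356 199.63980002 102.        ]
bar rect ((14.92949104309082, 44.632972717285156), (16.23224639892578, 82.92106628417969), 5.314545154571533) [379.92949104 214.63297272] [ 485.9048407  -115.42548291   93.        ]
```

```bash
python3 - <<'E'
from h import *
c=[485.3,-116.]
claw.command_gripper(60)
manip.move_to([*c,190],rot(-.04))
print("hit",manip.movel([*c,95],rate=70,f_stop=10),get_tool_pos(),get_contact_force())
claw.command_gripper(0); print("w",get_width(),get_grip_force(),get_contact_force())
manip.dwell(.5)
manip.movel([*c,125],rate=25); manip.dwell(.3)
manip.movel([*c,177],rate=40); manip.dwell(.5)
print(get_t(),get_width(),get_contact_force(),get_ft_torque(),get_tool_pos())
w=get_image("wrist");np.savez("w4.npz",**w);cv2.imwrite("pics/w4.png",w["img"][:,:,::-1])
E
```

```text
hit False [ 485.70663966 -116.20415992   95.53429997] [ 0.57539282 -0.30365595  0.07960849]
w 13.801372345585818 29.969094693660736 [-0.26210922  0.02305016  0.54208961]
20.0917 13.79093256595498 [-0.42774178  0.94574749 -2.49099497] [-0.03546277 -0.05437783 -0.00575008] [ 485.31035665 -115.99166756  177.00467875]
```

View pics/w4.png

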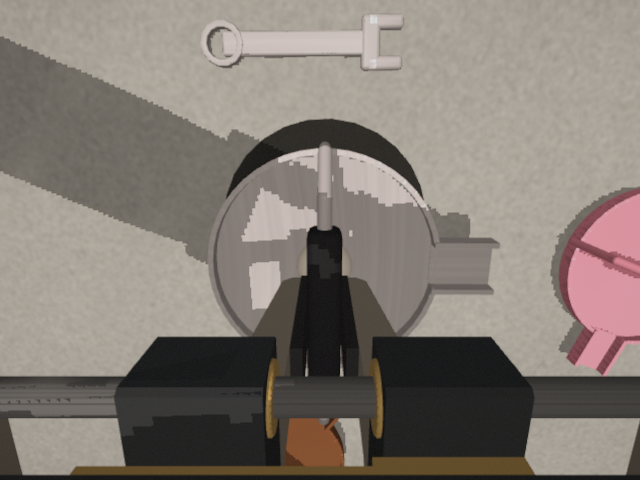

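The dish is lifted, with the ball centred under the bar at (323,262) and the spout at (490,265), square to the pads. Next I'll rotate only the last joint, in gentle steps.

```bash
python3 - <<'E'
from h import *
c=np.array([485.3,-116.])
phi=np.arctan2(205-c[1],465.5-c[0]); q=np.array(get_qpos()); q0=q[5]; q1=q[0]-phi; print(phi,q0,q1)
t0=get_t()
for f in np.linspace(0,1,6)[1:]:
    q[5]=q0+f*(q1-q0); manip.move_j(q)
print("t",get_t()-t0); manip.dwell(1)
print(get_t(),get_tool_pos(),get_tcp_rot().round(4).tolist(),get_width(),get_contact_force())
w=get_image("wrist");np.savez("w5.npz",**w);cv2.imwrite("pics/w5.png",w["img"][:,:,::-1])
s=get_image("scene");np.savez("s5.npz",**s);cv2.imwrite("pics/s5.png",cv2.resize(s["img"][140:340,200:460,::-1],None,fx=3,fy=3,interpolation=cv2.INTER_CUBIC))
E
```

```text
1.632400520422694 -0.43726756067050077 -2.109681487638014
t 2.0833000000000013
23.225 [ 485.3202076  -115.99377991  177.00985975] [[-0.9981, -0.0616, 0.0001], [-0.0616, 0.9981, 0.0], [-0.0001, -0.0, -1.0]] 13.448350559283648 [-0.33967165 -1.1804918  -2.58382414]
```

View pics/w5.png

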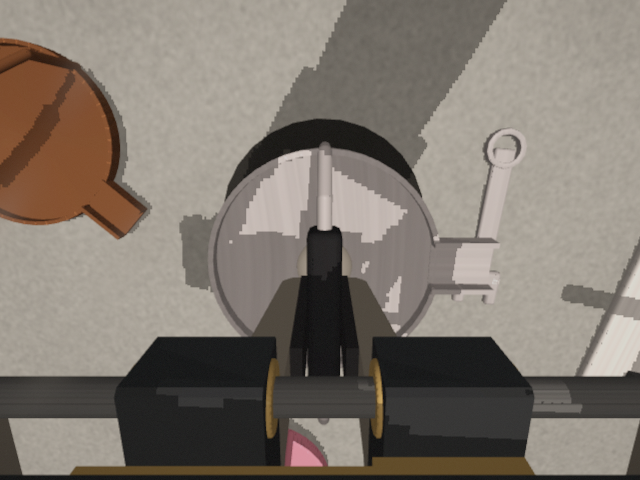

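View pics/s5.png

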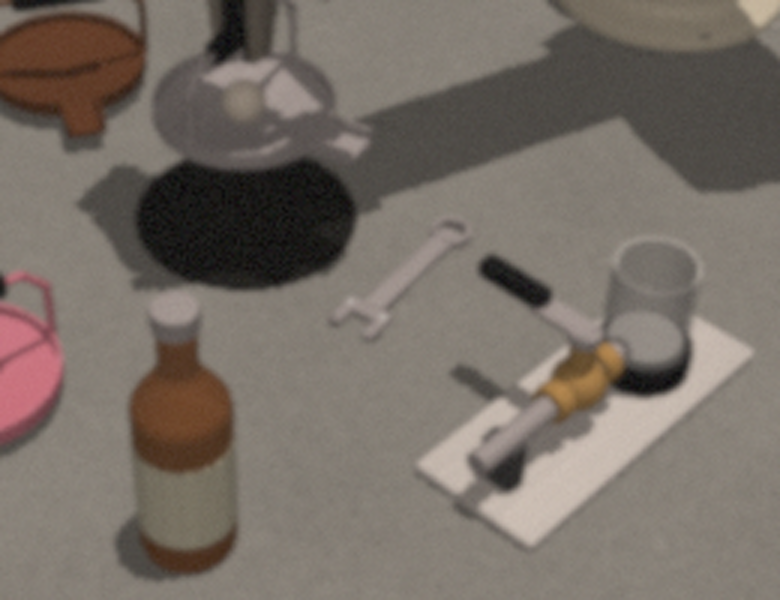

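```bash
python3 - <<'E'
from h import *
s=dict(np.load("s5.npz"));w=dict(np.load("w5.npz"));ws=[(dict(np.load("w1.npz")),350,150),(dict(np.load("w2.npz")),108,188),(s,418.3,229.3),(dict(np.load("t3.npz")),255.6,283.9)]
for d,u,v in ws: print(px2w(d,u,v,102).round(1))
from scipy.optimize import least_squares
r=least_squares(lambda X:np.concatenate([w2px(d,X)-[u,v] for d,u,v in ws]),[465,205,102]);print(r.x,r.fun.round(1))
t=px2w(w,496,266,110);e=t[:2]-[485.3,-116];print("tip",t,"ang",np.arctan2(e[1],e[0]),np.hypot(*e))
print("ball",px2w(s,200+245/3,140+100/3,86+7+16),get_joint_vel().round(4))
E
```

```text
[463.3 205.9 102. ]
[467.5 210.9 102. ]
[470.6 210.7 102. ]
[468.1 199.5 102. ]
[463.9916337  210.28776428  95.56979918] [ 4.2  0.4  0.9  2.2  0.9  0.6 -4.   1.5]
tip [480.0316703 -16.6797454 110.       ] ang 1.6237905218107302 99.45988272068962
ball [ 483.75497458 -114.15926846  109.        ] [ 0.0006  0.0004 -0.0007 -0.0025 -0.0004  0.0012]
```

```bash
python3 -c "
from workcell import *
print(manip.finish_job(),get_t())"
```

```text
the job is handed in; nothing more can be done
the job is handed in; nothing more can be done
```

The job is handed in: the valve is shut against its stop, and the dish is held still and level about 82 mm above its mat, ball centred, its spout within about 0.01 rad of the measured direction to the float chamber. The arm touched neither the bottle, the can nor the spanner, and the handover gave no verdict.

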